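# Load a key fob into a spring-flap reader cradle

## Robot

A 6-joint arm with a two-finger parallel gripper is mounted at the origin on a cart in front of the work surface, level with it; the furniture and walls round the work are solid. World frame = base frame: x ahead of the robot, y to its left, z up, the work surface at z = 0. Lengths are in m, angles in rad, forces in N, time in s.
With the tool pointing down it reaches from about 0.35 to 0.85 m from the base axis. Payload 8.1 kg.
Tool frame: the origin (TCP) lies between the finger pads; the fingertips stand nose_length ahead of it and the grasp point (between the pads) lies 2 mm behind it (nose_length is the distance from the TCP to the fingertips, in m); z points along the fingers, x is the direction in which the jaws open and shut, and the axes are right-handed (so a half turn about z gives the same grasp; the last joint's range is limited). The gripper opens to 93 mm and grips with 3 to 60 N. Pads are 15 mm wide; open, the fingers measure 128 mm over their backs; the gripper's body (75 mm by 188 mm) begins 65 mm behind the grasp point.
Start: joints at [1.181, 0.13, 1.488, -0, 1.523, -0.085], TCP at [0.18, 0.572, 0.236] pointing down, gripper open.
Joint ranges: [-2.96, 2.96], [-0.89, 2.26], [0.02, 2.5], [-1.34, 4.48], [0, 2.73], [-2.66, 2.66]. Speed limits (rad/s): [2.39, 2.39, 2.79, 3.14, 3.14, 3.14].

## Interface

Orientations are given as a rotation vector (axis times angle).
In Python, from plant import * gives the robot as it stands.
- The arm moves only by the tool carry_out, never from a script. Its argument "steps" is a list of rows, each an object with "xyz": the shift along the world's x, y, z in cm, a list of three; "rot": the turn, a rotation vector about the world's x, y, z in degrees, a list of three. In form: [{"xyz": [tx, ty, tz], "rot": [rx, ry, rz]}, ...]. A call has 1 to 10 rows; each row is the pose to reach, as a shift and turn from the pose commanded when the call began; what a row does not reach only later rows make up. A row lasts 1/10 s, in which the tool goes at most 50 mm and 8.59 degrees, less where a joint would pass 70% of its speed; a pose out of reach is approached as far as the arm can. A call with a gripper value outside its range is refused whole. "grip" is the opening, from 0 (shut) to 1 (fully open), set as the call begins (left out, the last holds). The fingers move at their own pace and stop on an object; "force" is the grip in N (left out, the last holds). Time passes only in rows, so rows that repeat a pose let the fingers close. It gives the time, the measured TCP pose, the force and the opening at its end, in the units of the state.
- read_state(): the state, without advancing time (a new reading comes with each control period).
- read_camera(name): name is "scene" or "side" or "wrist"; returns the picture (400x640x3 uint8, red, green, blue); there is no depth.
- calibration(name): a dict with "fov_y" (degrees; the focal length in pixels is half the picture's height over the tangent of half this angle, whatever the lens; pixels are square), "cx", "cy" (the principal point, pixels), "xyz" and "attitude" of the camera in the world. Camera axes: x right, y down, z forward; pixel columns grow to the right and rows downward; lengths in m; the calibration is good to about 2 mm. A picture is of the moment at which its call begins: read the wrist's pose just before it. calibration takes no time and is no camera call; for the wrist camera it gives the pose at the moment of the call.
- close_job(): hands the job in, once; it reports no verdict.
The state is a dict: "t": time; "q": joint angles; "dq": joint speeds; "joint_torque": joint torques, N m; "tool_pos": TCP position; "orientation": TCP orientation; "force": force on the tool from outside, world axes, zero at the start; "wrist_torque": the same for the moment, N m; "opening": finger opening in m.
Only numpy, scipy, OpenCV 4.12 (cv2) and the standard library are available. Lean on these libraries where they do the work, as an engineer would, in place of code of your own. Each camera call takes 0.05 s, during which the arm holds its last target.

## Task

Load the black key fob into the reader cradle: press the yellow side pedal down with one fingertip to hold the spring flap open, and while it is held open push the fob with the other fingertip along its channel, under the flap, until it is fully home against the back stop. Then take the fingers away so that the flap closes down onto the fob. Only push the fob, never pick it up, and leave the silver fob and the spark plug beside the cradle where they lie.

Things in the scene. Friction and masses are not known exactly. Their poses are not given: they have to be found in the camera images.
- cradle: Grey cradle fixed to the worktop, base plate 230 (x) x 146 (y) x 12 mm. Origin: centre of its underside; z up, +x is the direction in which the fob is pushed. The channel runs along x, centre line at y = -32 mm, floor at z = 12, black side walls 6 mm high; it is 50 mm wide from x = -112 to 28 and narrows to 39 mm at x = 54.
- flap_mouth (a point): Point on the channel floor under the flap's mouth (cradle x = 50, y = -32, z = 12 mm). Here the flap's red tongue (18 mm wide) hangs down and bars the channel. The flap's aluminium roof covers cradle x = 49 to 91, y = -43 to 9, top 42 mm over the worktop shut, up to 70 mm open. Hinge axis along x at y = 10, z = 24; its posts stand only at x = 43 to 97.
- channel_home (a point): Foot of the face of the black back stop block (36 mm tall over the worktop), on the channel's centre line at floor height (cradle x = 90, y = -32, z = 12 mm). The fob's front end meets it when the fob is home.
- flap (a joint): Flap angle (rad): 0 shut, 0.52 pedal pressed level, 0.60 at its hard stop. Pressing the yellow pedal down opens it, 5 to 10 N holds it open; the spring shuts it when let go. From 0.42 up the tongue clears the fob's top. Pushing the fob at the shut tongue does not open it. With the fob home and the pedal let go, the tongue rests on the fob at about 0.3.
- pedal_pressed (a point): Fixed point where the middle of the pedal's top lies when pressed level (cradle x = -35, y = 40, z = 17 mm); the stop is 2 mm lower. Yellow ribbed plate 139 mm along x (-105 to 34), 36 mm wide; pressed, y = 22 to 58; shut, it slopes up outward, top 24 to 42 mm high. A tip can slide along it in x. Tips with centres 60 to 80 mm apart across the cradle reach pedal and channel at once.
- black_fob: Loose black key fob with red button, 78 x 34 x 16 mm, about 50 g, lying flat in the open channel. Origin: centre of its underside; its own y is its long axis, within 0.1 rad of the cradle's x. Home, its centre is 39 mm short of the back stop (cradle x = 51) and its rear 38 mm still stick out from the flap, so the pushing finger stays outside the flap.
- silver_fob: Bystander: loose silver-edged remote, 36x68x15 mm, on the worktop left of the cradle, beside the pedal; origin at the centre of its underside.
- spark_plug: Bystander: loose spark plug, 78 mm long, 18 mm thick, on the worktop left of the cradle, beside the flap; origin at its underside.
Mind the look-alikes: they are no part of the job. What is shaped like the black_fob but brown is not meant.

How it is judged:
On the way, in this order (a step that is already met when the one before it is completed fails the run):
1. A fingertip holds the flap open by the pedal, with the fob still outside (value of joint flap above 0.4 rad and contact force between the fingers and flap above 0.3 N and x of black_fob in the frame of cradle below 0.016 m), for 0.1 s.
2. With the flap held open, the fob is pushed home against the back stop (value of joint flap above 0.38 rad and contact force between the fingers and flap above 0.3 N and x of black_fob in the frame of cradle above 0.045 m), for 0.1 s.
At the end, for the whole second after the job is handed in: The fob lies at rest flat in the channel, its front end within 6 mm of the back stop, and the released flap has closed onto it (flap at 0.2 to 0.38 rad, its tongue pressing on the fob) (x of black_fob in the frame of cradle above 0.045 m and z of black_fob in the frame of cradle below 0.016 m and value of joint flap between 0.2 and 0.38 rad and contact force between flap and black_fob above 0.5 N and linear speed of black_fob below 0.01 m/s); the robot touches nothing.
It fails at once if The black fob is lifted (more than 12 mm off the channel floor) or tipped (z of black_fob in the frame of cradle above 0.024 m or angle between black_fob's own z axis and vertical above 0.4 rad).
It fails at once if The silver fob or the spark plug is shifted more than 15 mm (distance of any of silver_fob, spark_plug from where it was at the start of the episode above 0.015 m).
It also fails if it takes over 40 s, if anything falls off the work surface, if the arm or the gripper's body presses on something with over 40 N, if the wrist force passes 120 N, or if a joint passes its speed limit or range.

## Working session

There is one attempt and no reset: what is moved stays moved. The work goes in short steps, Python scripts to look and compute and a tool call to move; the robot and the scene stay as the last step left them, time stands still between calls to the robot, and variables do not carry over. Pictures are saved under pics/ and viewed, and the job is handed in when it is done.

Besides the shell and the picture viewer there is one more tool, called after "Call:" as name(argument=value, ...), one argument or row to a line, values as JSON. carry_out: Moves the arm, as the interface text tells. Its arguments: {"type":"object","properties":{"steps":{"type":"array","items":{"type":"object","properties":{"xyz":{"type":"array","items":{"type":"number"}},"rot":{"type":"array","items":{"type":"number"}}}}},"grip":{"type":"number"},"force":{"type":"number"}},"required":["steps"]}

```bash
ls; mkdir -p pics; python3 - <<'E'
from plant import *
import cv2
s=read_state();print(s)
for n in("scene","side","wrist"):
    c=calibration(n);print(n,c)
    im=read_camera(n);cv2.imwrite(f"pics/{n}0.png",im[:,:,::-1])
try: print(nose_length)
except Exception as e: print(e)
E
```

```text
pics
{'t': 0.0, 'q': array([ 1.18055413e+00,  1.31168757e-01,  1.48925695e+00,  1.48521072e-05,
        1.52299980e+00, -8.54076132e-02]), 'dq': array([ 0.00185544,  0.00024343,  0.00079755,  0.00077801, -0.00118251,
       -0.00038161]), 'joint_torque': array([-1.09186709e-03, -5.59843862e+01, -4.91757560e+01,  7.66703929e-02,
        3.57053080e-02, -2.15702044e-04]), 'tool_pos': array([0.17985628, 0.5718517 , 0.23459515]), 'orientation': array([ 2.53220561e+00,  1.85785307e+00, -2.46947525e-03]), 'force': array([ 0.27132772,  0.3112594 , -0.51830585]), 'wrist_torque': array([ 0.01061244, -0.03367953, -0.00282135]), 'opening': 0.09289284300953814}
scene {'fov_y': 43.76235266924354, 'cx': 311.25064481596604, 'cy': 208.31580740296158, 'xyz': array([-0.26017175, -0.64150141,  0.98680914]), 'attitude': array([-2.11823206,  0.80720848, -0.39556498])}
side {'fov_y': 54.284424336110845, 'cx': 323.06017568631165, 'cy': 197.30240538958049, 'xyz': array([0.49380691, 1.20139026, 0.47170642]), 'attitude': array([-0.137206  ,  2.60985679, -1.6974476 ])}
wrist {'fov_y': 63.5174962496652, 'cx': 327.4393013765533, 'cy': 197.29641153764396, 'xyz': array([0.1030212 , 0.59599746, 0.38296313]), 'attitude': array([2.33390583, 1.71142829, 0.24977953])}
0.017
```

View pics/scene0.png

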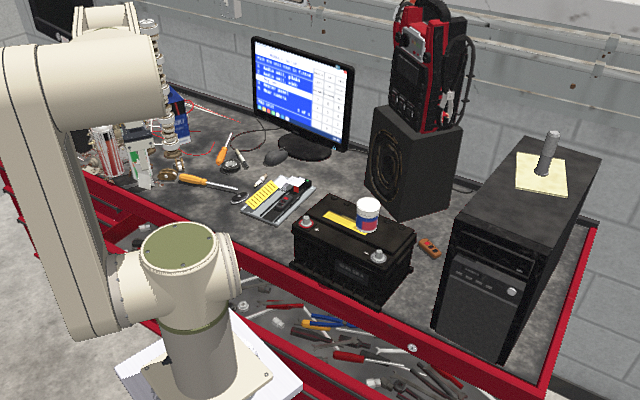

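View pics/side0.png

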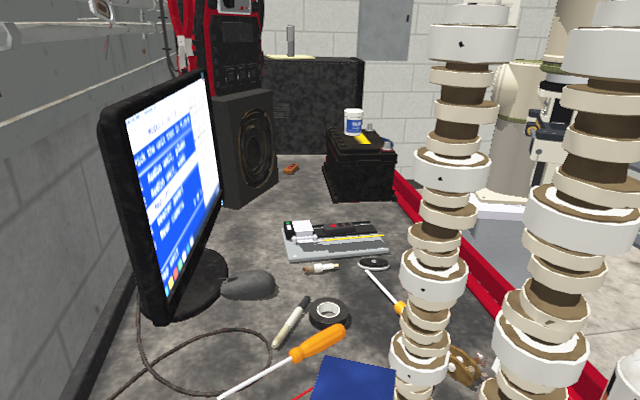

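View pics/wrist0.png

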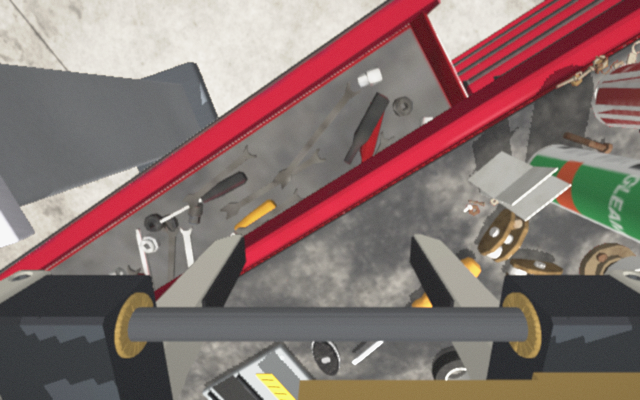

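The cradle, with its yellow pedal, is at about (275,200) in the scene view and (335,240) in the side view. Next I'll enlarge both and cast rays.

```bash
cat > h.py <<'E'
import numpy as np, cv2
from scipy.spatial.transform import Rotation as R
def ray(c,u,v):
    f=200/np.tan(np.radians(c['fov_y'])/2)
    d=R.from_rotvec(c['attitude']).apply([(u-c['cx'])/f,(v-c['cy'])/f,1.])
    return np.array(c['xyz']),d
def onz(c,u,v,z):
    o,d=ray(c,u,v); return o+d*(z-o[2])/d[2]
def proj(c,P):
    f=200/np.tan(np.radians(c['fov_y'])/2)
    p=R.from_rotvec(c['attitude']).inv().apply(np.atleast_2d(P)-c['xyz'])
    return np.c_[c['cx']+f*p[:,0]/p[:,2],c['cy']+f*p[:,1]/p[:,2]]
E
python3 - <<'E'
from plant import *
from h import *
for n,(u,v) in(("scene",(275,200)),("side",(335,245))): print(onz(calibration(n),u,v,0.02))
a=cv2.imread('pics/scene0.png')[160:250,220:335];b=cv2.imread('pics/side0.png')[205:285,270:400]
a=cv2.resize(a,None,fx=6,fy=6,interpolation=2);b=cv2.resize(b,None,fx=6,fy=6,interpolation=2)
cv2.imwrite('pics/sc_crop.png',a);cv2.imwrite('pics/si_crop.png',b)
E
```

```text
[0.50341046 0.3838351  0.02      ]
[0.52114362 0.44640508 0.02      ]
```

View pics/sc_crop.png

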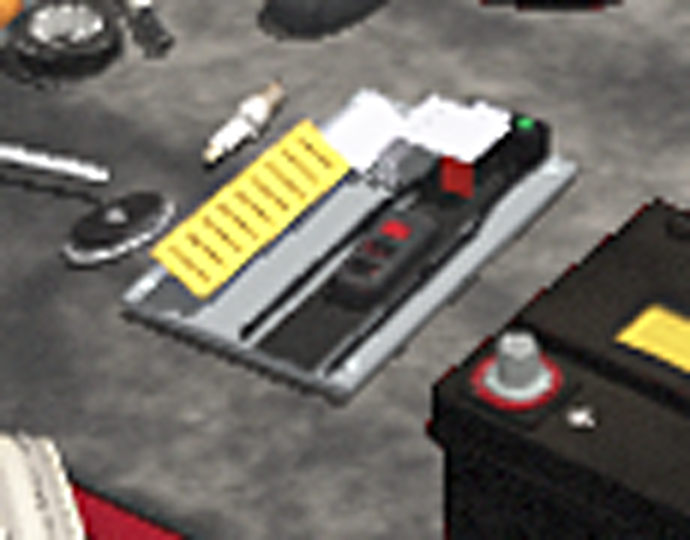

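View pics/si_crop.png

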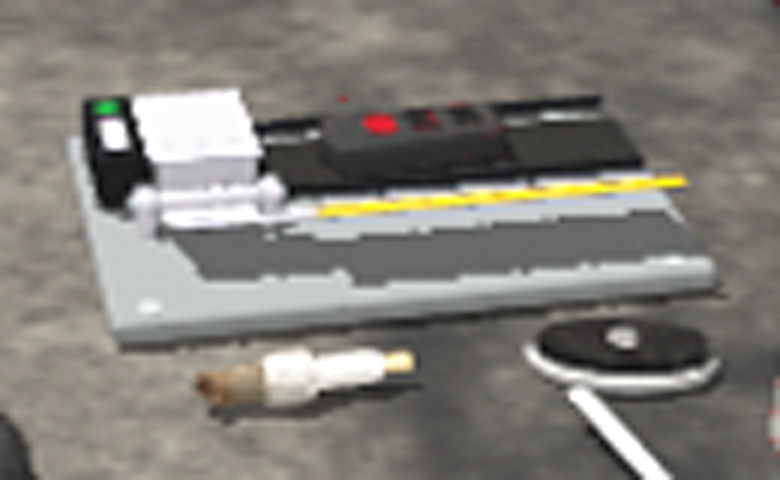

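```bash
python3 - <<'E'
from plant import *
from h import *
c=calibration("scene")
def s(x,y,z):return onz(c,220+x/6,160+y/6,z)
for n,a in dict(nl=(125,300,.012),nr=(345,392,.012),fr=(575,165,.012),batcorner_guess15=(440,390,.15),batfar=(655,200,.15)).items(): print(n,s(*a))
d=calibration("side")
def t(x,y,z):return onz(d,270+x/6,205+y/6,z)
for n,a in dict(nl=(715,262,.012),fl=(118,330,.012),fr=(70,140,.012),plug=(310,400,0),silver=(625,375,0)).items(): print(n,t(*a))
# battery base/top: side view points
for z in (0,):
  print('batbase side',onz(d,327,187,0),onz(d,384,202,0))
for z in(.15,.2): print('bat top scene',onz(c,293,224,z),onz(c,328,195,z),'side',onz(d,327,137,z))
E
python3 - <<'E'
import cv2
a=cv2.imread('pics/side0.png')[95:285,270:430]
cv2.imwrite('pics/si_b.png',cv2.resize(a,None,fx=3,fy=3,interpolation=2))
E
```

```text
nl [0.3966795  0.42296942 0.012     ]
nr [0.43609391 0.28762976 0.012     ]
fr [0.65502265 0.35582059 0.012     ]
batcorner_guess15 [0.36923516 0.12972577 0.15      ]
batfar [0.53471864 0.16869989 0.15      ]
nl [0.39913272 0.4328277  0.012     ]
fl [0.6135708  0.50714913 0.012     ]
fr [0.65598364 0.3716552  0.012     ]
plug [ 5.43560225e-01  5.23798456e-01 -5.55111512e-17]
silver [0.43382208 0.49446804 0.        ]
batbase side [5.68685439e-01 6.21345544e-02 5.55111512e-17] [0.39430496 0.15124604 0.        ]
bat top scene [0.37120284 0.13340724 0.15      ] [0.52683007 0.16514016 0.15      ] side [0.57676892 0.01845807 0.15      ]
bat top scene [0.33347771 0.08710584 0.2       ] [0.4798061 0.1169427 0.2      ] side [0.56387487 0.20231082 0.2       ]
```

View pics/si_b.png

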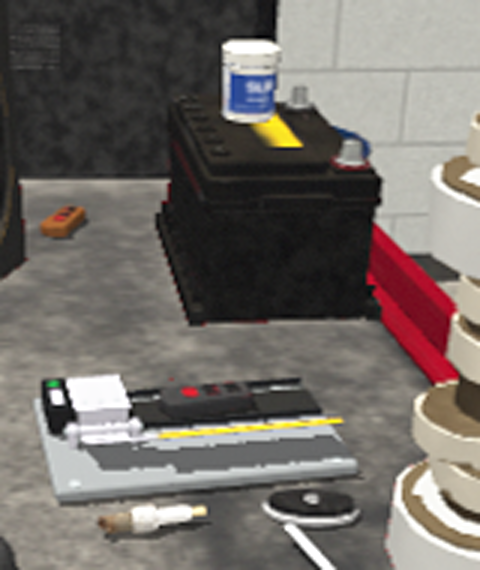

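```bash
python3 - <<'E'
from plant import *
from h import *
s=read_state();c=calibration("wrist")
T=R.from_rotvec(s['orientation']); 
rel_p=T.inv().apply(c['xyz']-s['tool_pos']); relR=T.inv()*R.from_rotvec(c['attitude'])
print(rel_p,T.as_matrix().round(3))
T2=R.from_rotvec([0,0,np.radians(34.7)])*T
tgt=np.array([.526,.394,.02])
for z in(.235,.20):
  p=np.array([0,0,z]); cc=dict(c);cc['xyz']=p+T2.apply(rel_p);cc['attitude']=(T2*relR).as_rotvec()
  # where do centre rays land
  g=onz(cc,320,160,.02); print(z,'tool pos',tgt-g, 'shift cm',(tgt-g-s['tool_pos'])*100)
  cc['xyz']=cc['xyz']+np.r_[(tgt-g)[:2],0]
  print(proj(cc,[[.3967,.423,.012],[.436,.2876,.012],[.655,.3558,.012],[.6136,.50,.012]]))
E
```

```text
[-0.0003254  -0.08056195 -0.148241  ] [[ 0.3    0.954 -0.001]
 [ 0.954 -0.3   -0.001]
 [-0.001 -0.    -1.   ]]
0.235 tool pos [ 5.37952343e-01  4.07359770e-01 -1.73472348e-17] shift cm [ 35.80504704 -16.46085935 -23.48421038]
[[381.89857222  50.76840196]
 [248.24166005  48.25323363]
 [261.46669254 246.97276782]
 [380.54287355 249.27739338]]
0.2 tool pos [ 5.44209644e-01  4.08382610e-01 -1.73472348e-17] shift cm [ 36.4307771  -16.35857536 -23.48421038]
[[389.05098206  38.1466382 ]
 [239.9367564   35.32029609]
 [255.89872011 255.24603981]
 [386.29205832 257.75522405]]
```

Call:
carry_out(
  steps=[
    {"xyz": [3.6, -1.65, 0], "rot": [0, 0, 3.5]},
    {"xyz": [7.2, -3.3, 0], "rot": [0, 0, 7]},
    {"xyz": [10.8, -4.95, 0], "rot": [0, 0, 10.5]},
    {"xyz": [14.4, -6.6, 0], "rot": [0, 0, 14]},
    {"xyz": [18, -8.25, 0], "rot": [0, 0, 17.5]},
    {"xyz": [21.6, -9.9, 0], "rot": [0, 0, 21]},
    {"xyz": [25.2, -11.55, 0], "rot": [0, 0, 24.5]},
    {"xyz": [28.8, -13.2, 0], "rot": [0, 0, 28]},
    {"xyz": [32.4, -14.85, 0], "rot": [0, 0, 31.5]},
    {"xyz": [35.8, -16.5, 0], "rot": [0, 0, 34.7]},
  ],
)

```text
t: 1.15
tool_pos: [0.5394, 0.4063, 0.2351]
orientation: [-1.86, -2.531, 0.001]
force: [-0.1, 0.5, 0.1]
opening: 0.0932
```

Call:
carry_out(
  steps=[
    {"xyz": [0, 0, 0], "rot": [0, 0, 0]},
    {"xyz": [0, 0, 0], "rot": [0, 0, 0]},
  ],
)

```text
t: 1.35
tool_pos: [0.5384, 0.4066, 0.2348]
orientation: [-1.866, -2.526, 0.002]
force: [0.1, 0.4, -0.5]
opening: 0.0929
```

```bash
python3 - <<'E'
from plant import *
import cv2,json
s=read_state();print(s['t'],s['tool_pos'],s['q'],s['force'])
c=calibration("wrist");im=read_camera("wrist")
json.dump({k:(v.tolist() if hasattr(v,'tolist') else v) for k,v in c.items()},open('w1.json','w'))
cv2.imwrite("pics/w1.png",im[:,:,::-1])
cv2.imwrite("pics/w1c.png",cv2.resize(im[20:290,200:460,::-1],None,fx=2.2,fy=2.2,interpolation=2))
E
```

```text
1.35 [0.53839768 0.4066382  0.23477576] [ 5.70743668e-01  3.34113962e-01  1.25469348e+00  3.11220293e-04
  1.55414385e+00 -1.29849173e+00] [ 0.08228344  0.37294846 -0.48377117]
```

View pics/w1.png

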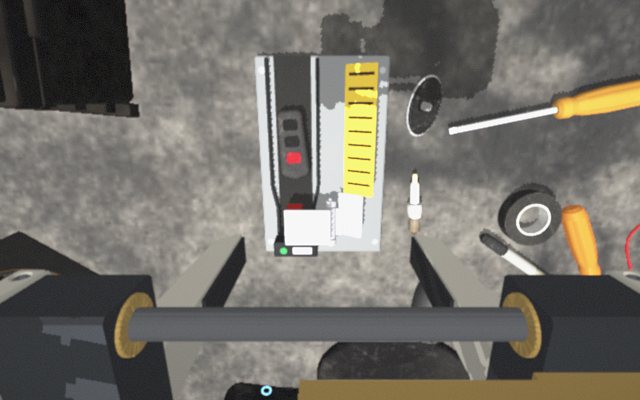

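View pics/w1c.png

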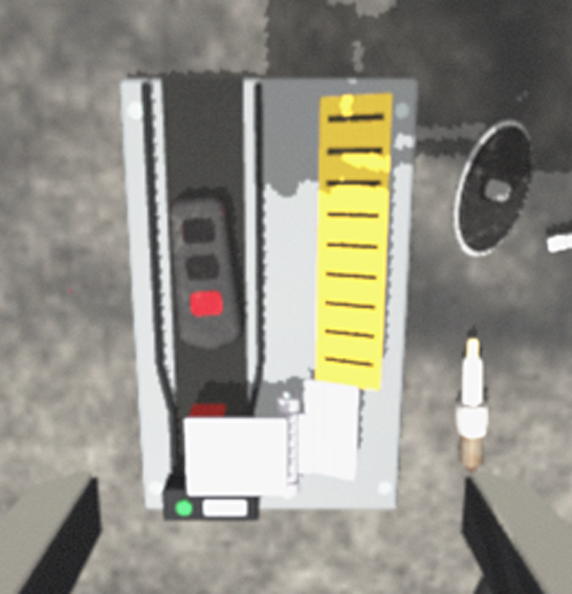

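The wrist view is clear:
- Cradle corners are at about (255,56), (389,56), (380,251) and (266,251).
- The yellow pedal is at about (361,130) and the silver fob at (424,105).
- The spark plug is at (415,200).

There are two fob-shaped candidates. One is black with a red button at wrist (293,143), lying in the channel. The other is orange-brown at scene (430,248), beyond the battery. The black one matches the description, and the enlarged crop above confirms it.

```bash
python3 - <<'E'
from plant import *
from h import *
import json
c=json.load(open('w1.json'));
cr=[(122,80),(416,80),(395,508),(146,508)]
P=np.array([onz(c,200+x/2.2,20+y/2.2,.012) for x,y in cr])
M=np.array([[-.115,-.073],[-.115,.073],[.115,.073],[.115,-.073]])
print(P.round(4), [round(np.linalg.norm(P[i]-P[i-1]),4) for i in range(4)])
m=P[:,:2].mean(0);H=M.T@(P[:,:2]-m);th=np.arctan2(H[0,1]-H[1,0],H[0,0]+H[1,1])
print('centre',m,'yaw',np.degrees(th))
Rz=np.array([[np.cos(th),-np.sin(th)],[np.sin(th),np.cos(th)]])
print('res',(P[:,:2]-m-M@Rz.T).round(4))
def loc(x,y,z): return (onz(c,200+x/2.2,20+y/2.2,z)[:2]-m)@Rz
for n,a in dict(fobrearL=(172,200,.024),fobrearR=(230,196,.024),fobfrontL=(185,343,.024),fobfrontR=(240,340,.024),red=(207,303,.028),wallend=(165,80,.012),wallend2=(245,80,.012),pedRear=(355,95,.03),pedFront=(348,388,.03),roofNR=(187,420,.042),roofFR=(188,495,.042),stopback=(210,488,.036),silver=(494,190,.01),plug=(472,400,.01)).items(): print(n,(loc(*a)*1000).round(1))
np.savez('cr.npz',m=m,th=th)
# check scene/side reprojection
for n in('scene','side'):
  print(n,proj(calibration(n),np.c_[M@Rz.T+m,np.full(4,.012)]).round(1))
E
```

```text
[[0.441  0.2964 0.012 ]
 [0.3995 0.4319 0.012 ]
 [0.616  0.4987 0.012 ]
 [0.658  0.3622 0.012 ]] [np.float64(0.2267), np.float64(0.1417), np.float64(0.2266), np.float64(0.1428)]
centre [0.52863154 0.39733118] yaw 17.02043176624051
res [[ 0.001   0.0026]
 [ 0.0022 -0.0015]
 [-0.0012 -0.0021]
 [-0.002   0.001 ]]
fobrearL [-57.7 -47.4]
fobrearR [-59.6 -19. ]
fobfrontL [ 13.7 -43.7]
fobfrontR [ 12.1 -15.3]
red [ -7.8 -31.3]
wallend [-113.3  -50.1]
wallend2 [-113.3  -11.5]
pedRear [-104.8   40. ]
pedFront [36.2 40.7]
roofNR [ 49.6 -41.8]
roofFR [ 91.2 -42.8]
stopback [ 89.9 -31.8]
silver [-62.3 113.5]
plug [ 48.9 111. ]
scene [[277.2 223.8]
 [239.1 208.4]
 [279.8 173.5]
 [315.8 186.2]]
side [[369.7 219.5]
 [390.  248.9]
 [288.5 258.2]
 [280.9 226.2]]
```

```bash
python3 - <<'E'
import numpy as np
from plant import *
d=np.load('cr.npz');m=d['m'];th=float(d['th']);Rz=np.array([[np.cos(th),-np.sin(th)],[np.sin(th),np.cos(th)]])
s=read_state();p=s['tool_pos']
for x,z in((-.08,.12),(-.08,.033),(.003,.033)):
  w=np.r_[m+Rz@[x,.004],z];print(w.round(4),'from now cm',((w-[.53795,.4073,.2346])*100).round(2),((w-p)*100).round(2))
print('per cm of push',Rz[:,0])
E
```

```text
[0.451  0.3777 0.12  ] from now cm [ -8.7   -2.96 -11.46] [ -8.66  -2.96 -11.5 ]
[0.451  0.3777 0.033 ] from now cm [ -8.7   -2.96 -20.16] [ -8.66  -2.96 -20.2 ]
[0.5303 0.402  0.033 ] from now cm [ -0.76  -0.53 -20.16] [ -0.73  -0.53 -20.2 ]
per cm of push [0.95620043 0.29271271]
```

Call:
carry_out(
  steps=[
    {"xyz": [-3, -1, -3], "rot": [0, 0, -0.3]},
    {"xyz": [-6, -2, -6], "rot": [0, 0, -0.3]},
    {"xyz": [-8.7, -3, -9], "rot": [0, 0, -0.3]},
    {"xyz": [-8.7, -3, -12], "rot": [0, 0, -0.3]},
    {"xyz": [-8.7, -3, -14], "rot": [0, 0, -0.3]},
    {"xyz": [-8.7, -3, -14], "rot": [0, 0, -0.3]},
    {"xyz": [-8.7, -3, -14], "rot": [0, 0, -0.3]},
  ],
  grip=0.645,
)

```text
t: 2.1
tool_pos: [0.4502, 0.378, 0.0962]
orientation: [-1.869, -2.525, 0.0]
force: [0.4, -0.4, 0.5]
opening: 0.0597
```

```bash
cat > look.py <<'E'
import sys,cv2
from plant import *
k=sys.argv[1]
s=read_state();print(s['t'],s['tool_pos'],s['force'],s['opening'],s['orientation'])
a=read_camera("scene")[150:250,210:340,::-1];b=read_camera("side")[175:285,265:415,::-1]
cv2.imwrite(f"pics/{k}_sc.png",cv2.resize(a,None,fx=5,fy=5,interpolation=2));cv2.imwrite(f"pics/{k}_si.png",cv2.resize(b,None,fx=5,fy=5,interpolation=2))
cv2.imwrite(f"pics/{k}_w.png",read_camera("wrist")[:,:,::-1])
E
python3 look.py a
```

```text
2.1 [0.45020741 0.3780433  0.096163  ] [ 0.36086364 -0.35410841  0.50677559] 0.059738216242920236 [-1.86859817e+00 -2.52516781e+00  2.31586371e-04]
```

View pics/a_si.png

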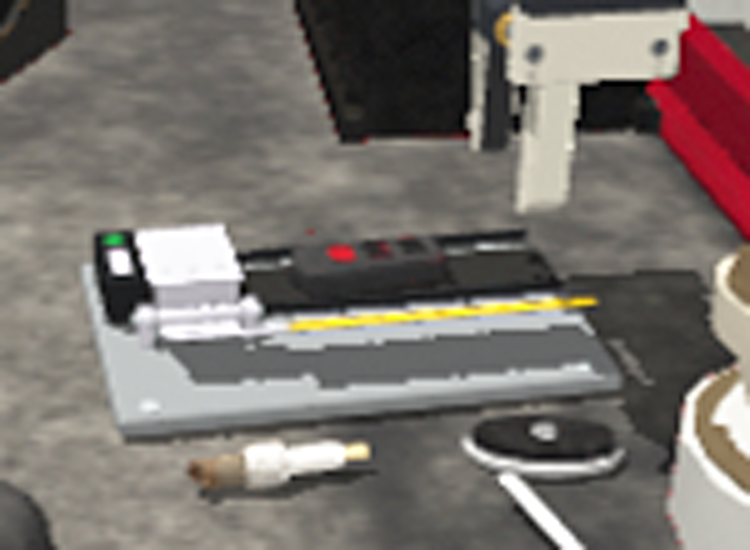

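View pics/a_w.png

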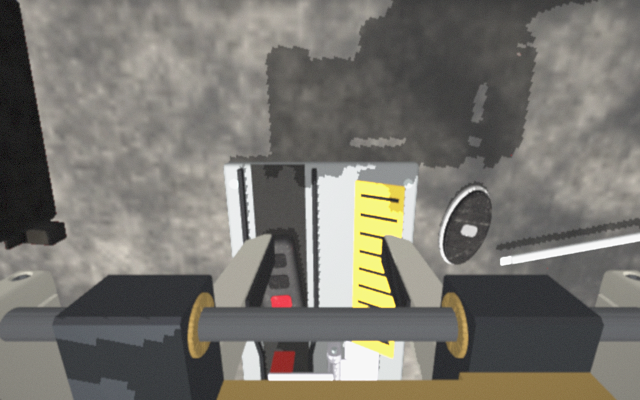

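View pics/a_sc.png

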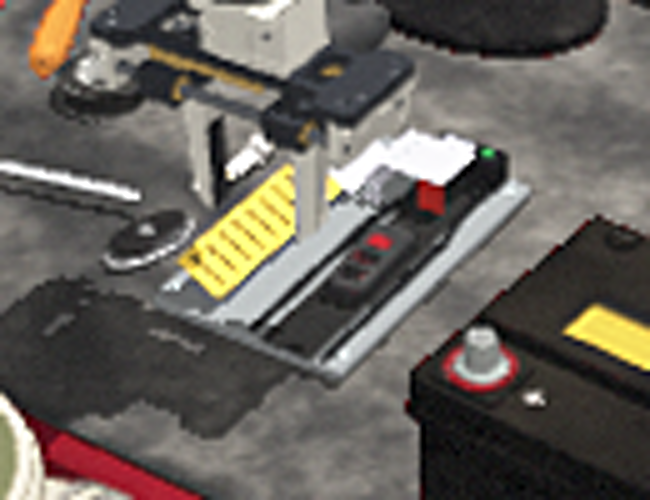

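```bash
python3 - <<'E'
from plant import *
from h import *
s=read_state();T=R.from_rotvec(s['orientation'])
for off in(.030,.0475,-.030,-.0475):
  P=s['tool_pos']+T.apply([off,0,.017]);print(off,P.round(4),proj(calibration('side'),P),(proj(calibration('scene'),P)-[210,150])*5,proj(calibration('wrist'),P))
E
```

```text
0.03 [0.4432 0.4072 0.0808] [[371.59977903 215.1209843 ]] [[221.2290054  193.83662986]] [[381.36490713 250.02150391]]
0.0475 [0.4381 0.4239 0.0808] [[374.1122226  218.62104334]] [[198.5038175  185.20391602]] [[412.52878218 250.00802344]]
-0.03 [0.4607 0.3498 0.0807] [[363.6243227 204.0104589]] [[300.75853097 224.04784919]] [[274.5576407  250.06770521]]
-0.0475 [0.4658 0.333  0.0807] [[361.46776746 201.00618419]] [[324.43758489 233.04291218]] [[243.41727157 250.08117551]]
```

Call:
carry_out(
  steps=[
    {"xyz": [0, 0, -1.5]},
    {"xyz": [0, 0, -3]},
    {"xyz": [0, 0, -4]},
    {"xyz": [0, 0, -5]},
    {"xyz": [0, 0, -5.6]},
    {"xyz": [0, 0, -6.1]},
    {"xyz": [0, 0, -6.1]},
    {"xyz": [0, 0, -6.1]},
  ],
)

```text
validation failed for argument at $.st...
```

```bash
python3 look.py b
```

```text
2.25 [0.45194824 0.37844725 0.09773223] [0.51111501 0.06720589 0.30066463] 0.059662972540468165 [1.86912754 2.52390015 0.00469949]
```

View pics/b_si.png

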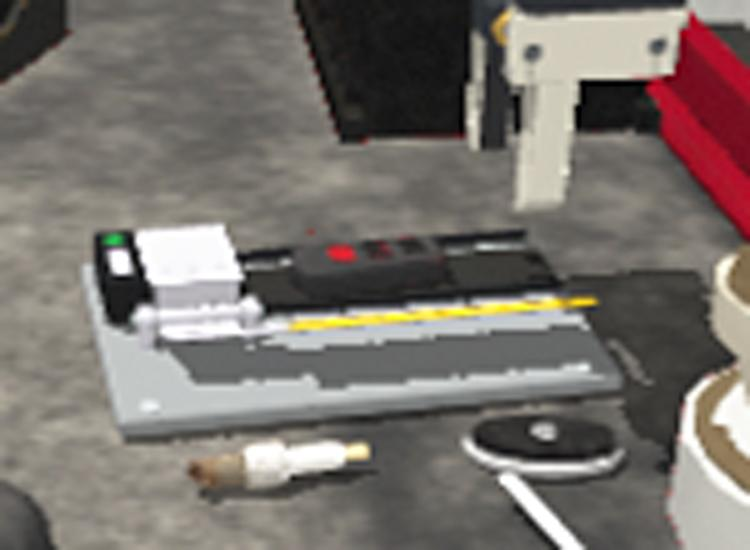

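View pics/b_sc.png

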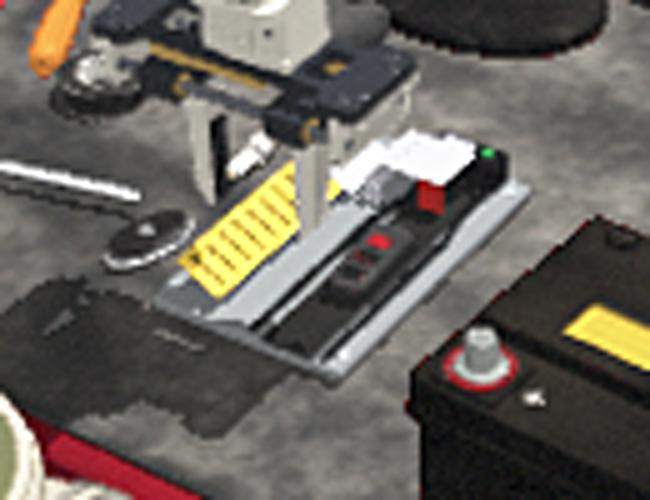

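View pics/b_w.png

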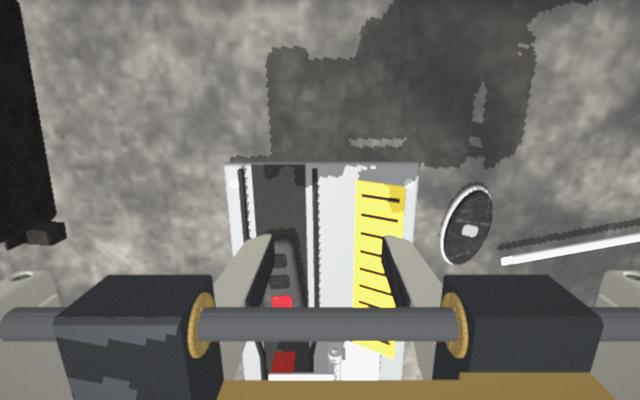

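The call was refused because each row needs "rot", so nothing moved. I'll send it again.

Call:
carry_out(
  steps=[
    {"xyz": [0, 0, -1.5], "rot": [0, 0, 0]},
    {"xyz": [0, 0, -3], "rot": [0, 0, 0]},
    {"xyz": [0, 0, -4], "rot": [0, 0, 0]},
    {"xyz": [0, 0, -5], "rot": [0, 0, 0]},
    {"xyz": [0, 0, -5.6], "rot": [0, 0, 0]},
    {"xyz": [0, 0, -6.1], "rot": [0, 0, 0]},
    {"xyz": [0, 0, -6.1], "rot": [0, 0, 0]},
    {"xyz": [0, 0, -6.1], "rot": [0, 0, 0]},
  ],
)

```text
t: 3.2
tool_pos: [0.4505, 0.3767, 0.0345]
orientation: [-1.87, -2.524, 0.003]
force: [-4.8, -4.2, 8.2]
opening: 0.0596
```

```bash
python3 look.py b
```

```text
3.2 [0.45051731 0.37667833 0.03448481] [-4.75745953 -4.23032375  8.2244023 ] 0.05960211442266974 [-1.86968525 -2.52432254  0.00334131]
```

View pics/b_si.png

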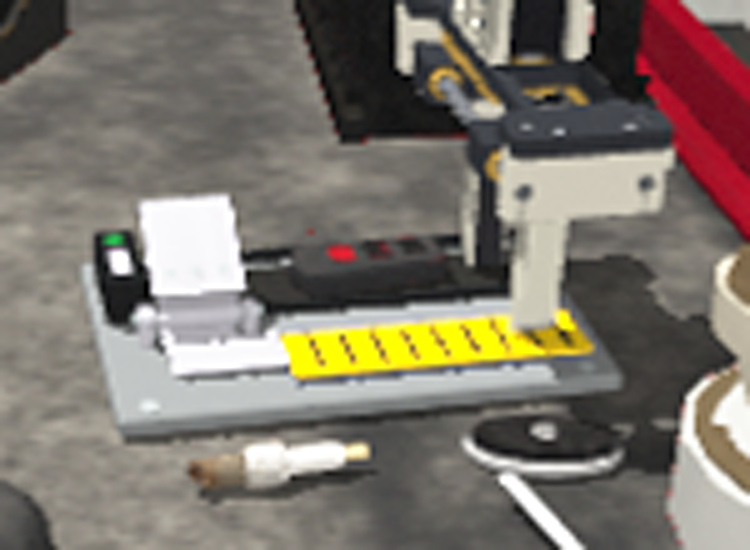

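View pics/b_sc.png

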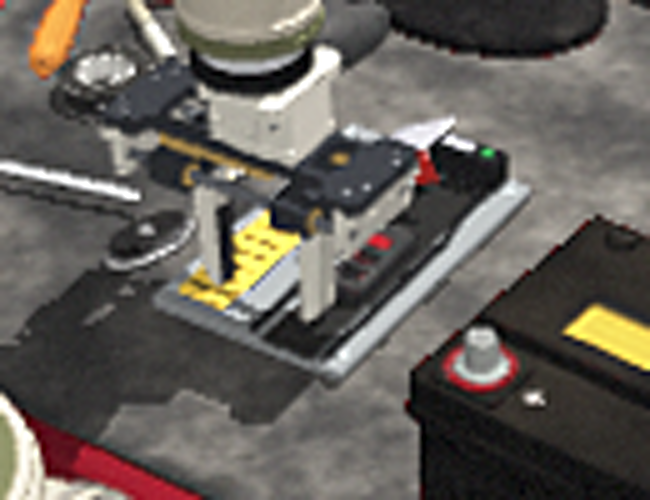

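View pics/b_w.png

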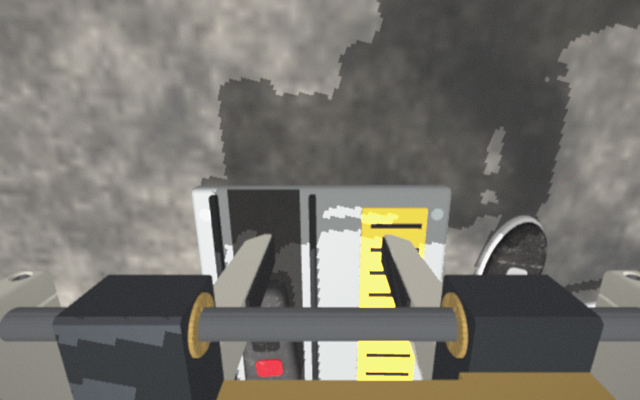

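The flap has swung open: in the side view the roof is raised at (190,245) and the pedal lies flat. The fob hasn't moved, with its button still at crop (341,253). Pressing force is about 8 N. Now I'll push along the channel, pressing slightly deeper for margin.

Call:
carry_out(
  steps=[
    {"xyz": [0, 0, -0.1], "rot": [0, 0, 0]},
    {"xyz": [0.48, 0.15, -0.1], "rot": [0, 0, 0]},
    {"xyz": [1.15, 0.35, -0.1], "rot": [0, 0, 0]},
    {"xyz": [1.91, 0.58, -0.1], "rot": [0, 0, 0]},
    {"xyz": [2.68, 0.82, -0.1], "rot": [0, 0, 0]},
    {"xyz": [3.44, 1.05, -0.1], "rot": [0, 0, 0]},
    {"xyz": [3.44, 1.05, -0.1], "rot": [0, 0, 0]},
  ],
)

```text
t: 4.05
tool_pos: [0.4861, 0.3883, 0.0342]
orientation: [-1.87, -2.524, -0.001]
force: [-2.0, -0.4, 6.8]
opening: 0.0596
```

```bash
python3 look.py c
```

```text
4.05 [0.4860705  0.3882982  0.03415061] [-1.99759369 -0.3932626   6.84603722] 0.059552323020440286 [-1.87006876e+00 -2.52419607e+00 -7.98686379e-04]
```

View pics/c_si.png

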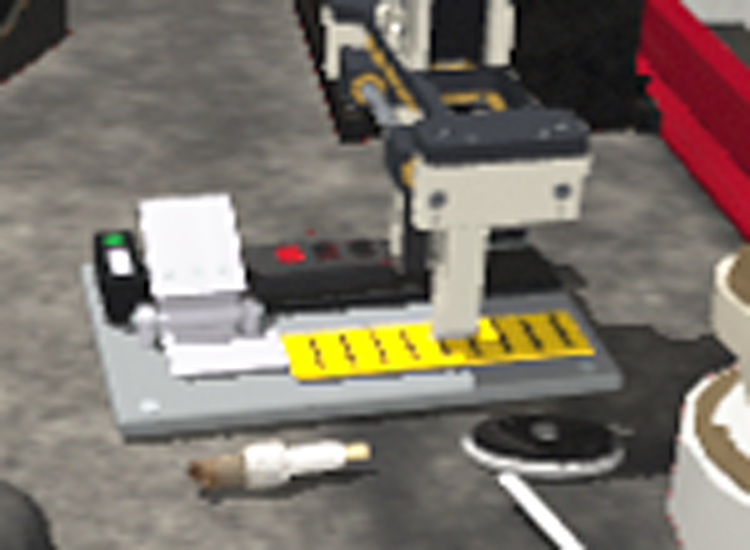

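View pics/c_sc.png

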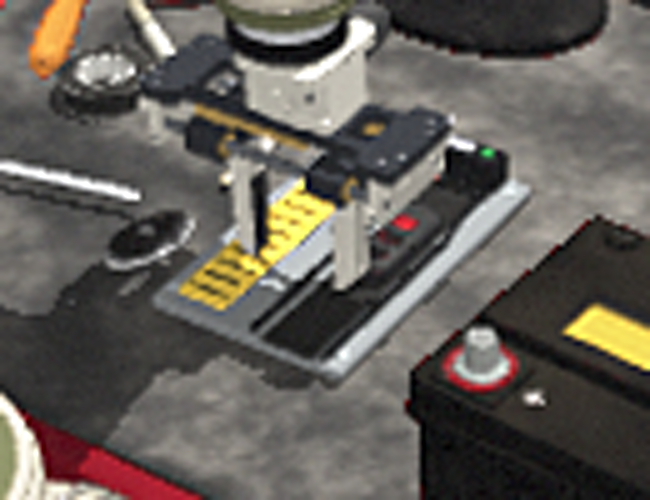

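The fob is moving, with its button now at crop (291,253). The flap stays open and the wrist force is small, so I'll continue.

Call:
carry_out(
  steps=[
    {"xyz": [0.67, 0.2, 0], "rot": [0, 0, 0]},
    {"xyz": [1.43, 0.44, 0], "rot": [0, 0, 0]},
    {"xyz": [2.2, 0.67, 0], "rot": [0, 0, 0]},
    {"xyz": [2.96, 0.91, 0], "rot": [0, 0, 0]},
    {"xyz": [3.54, 1.08, 0], "rot": [0, 0, 0]},
    {"xyz": [4.02, 1.23, 0], "rot": [0, 0, 0]},
    {"xyz": [4.02, 1.23, 0], "rot": [0, 0, 0]},
  ],
)

```text
t: 4.9
tool_pos: [0.5258, 0.4004, 0.034]
orientation: [-1.87, -2.524, 0.0]
force: [-2.3, -0.4, 6.2]
opening: 0.06
```

```bash
python3 look.py d
```

```text
4.9 [0.52583727 0.40044416 0.03403695] [-2.33490576 -0.40998697  6.21834152] 0.060046405848204865 [-1.86975534e+00 -2.52416958e+00  1.45847728e-04]
```

View pics/d_si.png

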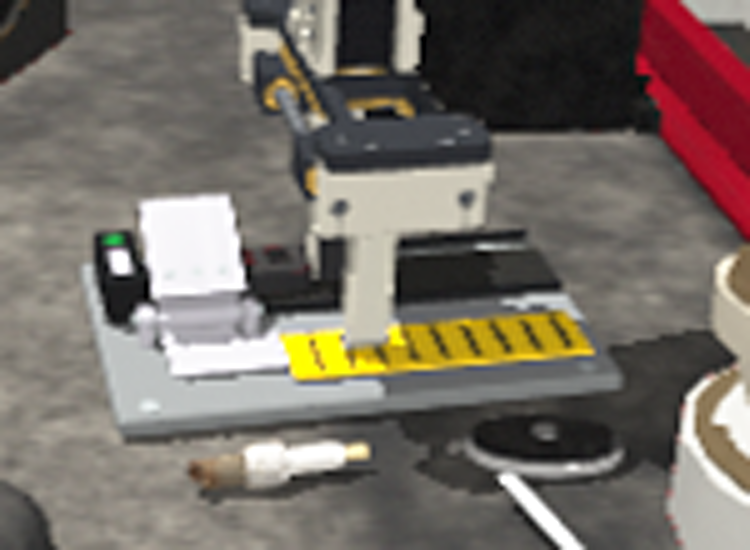

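View pics/d_sc.png

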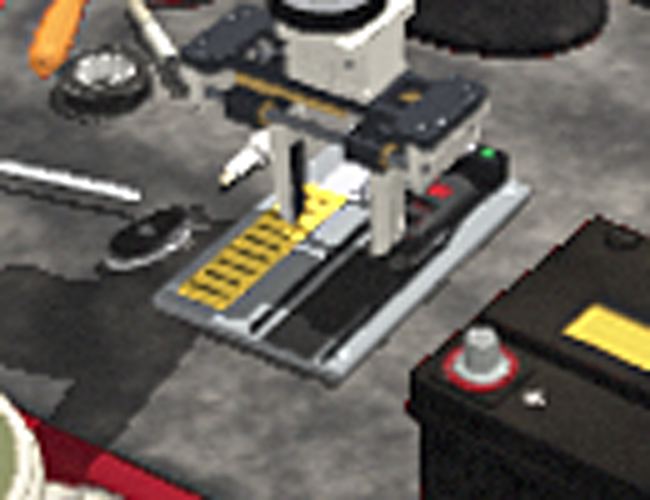

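Call:
carry_out(
  steps=[
    {"xyz": [0.19, 0.06, 0], "rot": [0, 0, 0]},
    {"xyz": [0.38, 0.12, 0], "rot": [0, 0, 0]},
    {"xyz": [0.48, 0.15, 0], "rot": [0, 0, 0]},
    {"xyz": [0.57, 0.18, 0], "rot": [0, 0, 0]},
    {"xyz": [0.67, 0.2, 0], "rot": [0, 0, 0]},
    {"xyz": [0.67, 0.2, 0], "rot": [0, 0, 0]},
  ],
)

```text
t: 5.65
tool_pos: [0.5314, 0.4022, 0.0339]
orientation: [-1.869, -2.524, 0.003]
force: [-6.9, -1.8, 9.0]
opening: 0.0602
```

Call:
carry_out(
  steps=[
    {"xyz": [0.1, 0.03, 0], "rot": [0, 0, 0]},
    {"xyz": [0.19, 0.06, 0], "rot": [0, 0, 0]},
    {"xyz": [0.19, 0.06, 0], "rot": [0, 0, 0]},
    {"xyz": [0.19, 0.06, 0], "rot": [0, 0, 0]},
  ],
)

```text
t: 6.05
tool_pos: [0.5319, 0.4023, 0.0337]
orientation: [-1.868, -2.522, 0.007]
force: [-13.3, -4.9, 13.2]
opening: 0.0598
```

```bash
python3 look.py e
```

```text
6.05 [0.53189451 0.40234603 0.0337212 ] [-13.28192732  -4.93587647  13.19012238] 0.059840175070765174 [-1.86819728 -2.52225488  0.00690694]
```

View pics/e_sc.png

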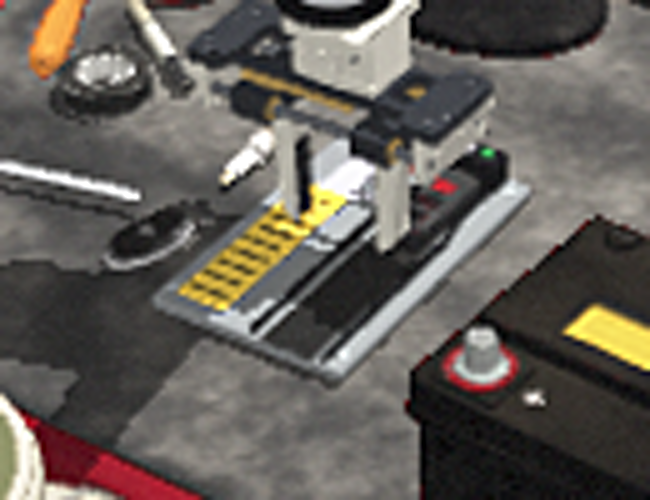

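View pics/e_si.png

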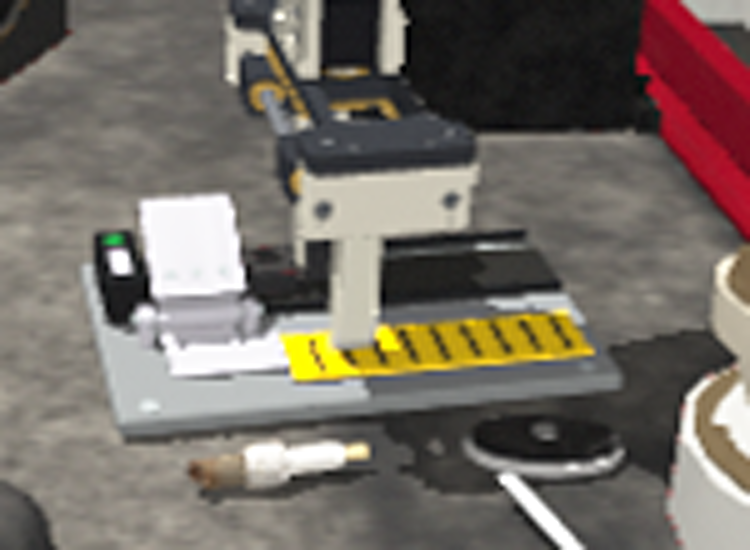

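Push force rose to about 14 N with no further movement, and the fingertip stopped at cradle x ≈ 4.6 mm. I expected 4.5 mm with the fob home, so it is against the back stop. Now I'll back off with the pedal still held, then lift.

Call:
carry_out(
  steps=[
    {"xyz": [-0.38, -0.12, 0], "rot": [0, 0, 0]},
    {"xyz": [-0.96, -0.29, 0], "rot": [0, 0, 0]},
    {"xyz": [-1.43, -0.44, 0], "rot": [0, 0, 0]},
    {"xyz": [-1.43, -0.44, 0.5], "rot": [0, 0, 0]},
    {"xyz": [-1.43, -0.44, 1.2], "rot": [0, 0, 0]},
    {"xyz": [-1.43, -0.44, 2], "rot": [0, 0, 0]},
    {"xyz": [-1.43, -0.44, 4], "rot": [0, 0, 0]},
    {"xyz": [-1.43, -0.44, 7], "rot": [0, 0, 0]},
    {"xyz": [-1.43, -0.44, 10], "rot": [0, 0, 0]},
    {"xyz": [-1.43, -0.44, 14], "rot": [0, 0, 0]},
  ],
)

```text
t: 7.2
tool_pos: [0.5186, 0.3974, 0.1727]
orientation: [-1.869, -2.523, 0.007]
force: [0.1, -0.4, -0.7]
opening: 0.0601
```

Call:
carry_out(
  steps=[
    {"xyz": [1, 0.3, 3], "rot": [0, 0, 0]},
    {"xyz": [2, 0.6, 6], "rot": [0, 0, 0]},
    {"xyz": [2, 0.6, 6], "rot": [0, 0, 0]},
    {"xyz": [2, 0.6, 6], "rot": [0, 0, 0]},
  ],
  grip=1,
)

```text
t: 7.6
tool_pos: [0.5402, 0.4044, 0.234]
orientation: [1.87, 2.524, 0.001]
force: [0.3, 0.2, -0.9]
opening: 0.0875
```

```bash
python3 look.py f; python3 - <<'E'
from plant import *
from h import *
d=np.load('cr.npz');m=d['m'];th=float(d['th']);Rz=np.array([[np.cos(th),-np.sin(th)],[np.sin(th),np.cos(th)]])
c=calibration('wrist');im=read_camera('wrist')
for n,p in dict(rear=(.012,-.032,.02),btn=(.0662,-.032,.028),origin=(0,0,.012)).items():
  print(n,proj(c,[np.r_[m+Rz@p[:2],p[2]]]).round(1))
import json
json.dump({k:(v.tolist() if hasattr(v,'tolist') else v) for k,v in c.items()},open('w2.json','w'))
cv2.imwrite('pics/f_wc.png',cv2.resize(im[20:290,200:460,::-1],None,fx=2.2,fy=2.2,interpolation=2))
E
```

```text
7.6 [0.54020168 0.40436361 0.23404781] [ 0.33260834  0.23358201 -0.89582081] 0.0874587356947177 [1.87015408e+00 2.52393982e+00 1.02942154e-03]
rear [[297.2 175.3]]
btn [[297.9 222.4]]
origin [[325.3 163.5]]
```

View pics/f_wc.png

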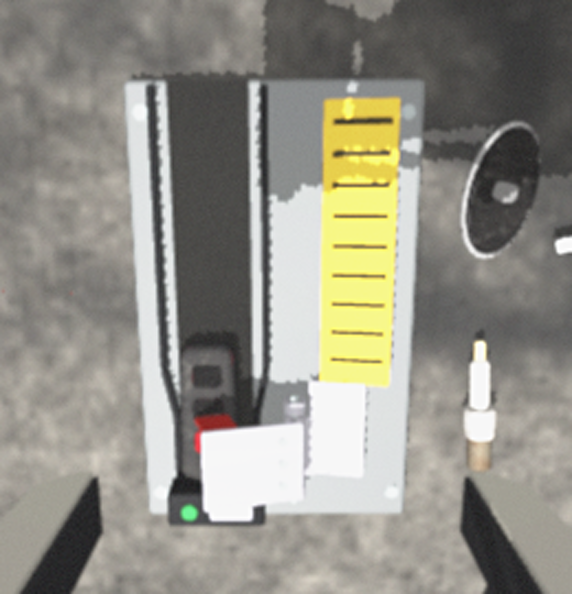

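View pics/f_si.png

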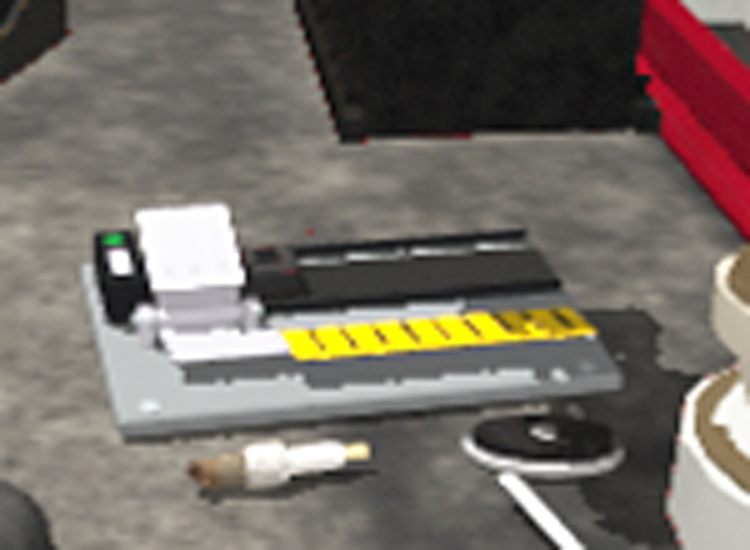

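View pics/f_sc.png

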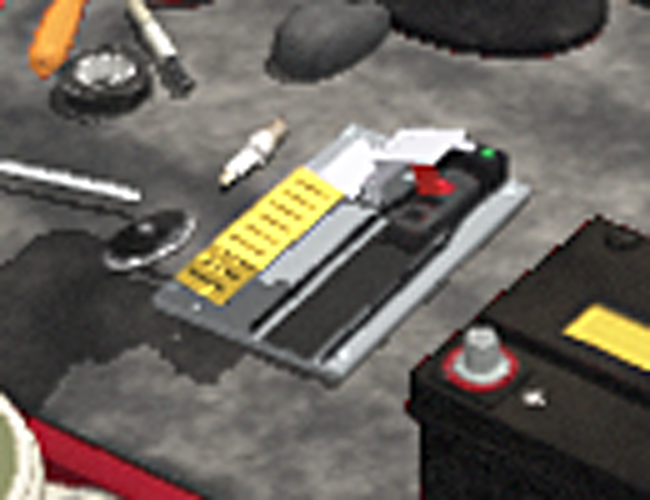

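The wrist view shows the fob's rear edge at about (296,177), against a predicted (297,175) for home. The tongue is resting on the fob with the flap half closed. The silver fob and spark plug haven't moved and the arm is clear, so I'm handing in.

```bash
python3 - <<'E'
from plant import *
print(read_state()['dq'].round(3)); print(close_job())
E
```

```text
[ 0.    -0.001 -0.006 -0.001 -0.001  0.002]
the job is handed in; nothing more can be done
None
```

The black fob is home in the cradle with the flap closed onto it, and the job is handed in at about 8 s of the 40 s allowed. No verdict was reported.

**What I did:** I pressed the pedal down with the left fingertip at about 7–8 N, which opened the flap. With it held open, I pushed the fob along the channel with the right fingertip until it stopped. I then backed off, lifted the fingers away and raised the arm clear.

**Last checks:**
- **Home position:** the push force rose to about 14 N with no further movement, and the fingertip stopped at cradle x ≈ 4.6 mm, against 4.5 mm expected. The final wrist picture puts the fob's rear edge within about 2 pixels (2 mm) of the predicted home position.
- **Flap:** the red tongue rests on the fob and the flap stands partly open, as expected. I judged the flap angle only from the pictures.
- **Bystanders:** the silver fob and the spark plug look unmoved in the before and after views.
- **Robot:** the gripper is well above everything, with no contact force beyond sensor noise.

**Other things to note:**
- One move call was refused because of its format; nothing moved.
- A sideways force of about 6 N appeared while I pressed the pedal. I did not find the cause, but the fob had not moved.

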